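# Fold the cookbook stand flat

## Task

Fold the propped-up cookbook stand flat. Its prop leg only clicks upward from notch to notch, so lift the board by its dowel, on up past the last notch until the leg springs home under the board, then lower the board gently all the way down and let go.

Things in the scene. Friction and masses are not known exactly. Their poses are not given: they have to be found in the camera images.
- recipe_stand: Box base of the wooden cookbook stand, fixed, 285 x 190 x 62 mm, seven saw teeth on top. Origin: on the counter below the middle of the hinge axis, which is 86 mm above the counter. x: level, from the hinge under the board (box from x = -30 to 255 mm), towards the robot's left; y: along the hinge, towards the robot; z up. Glass panes 0.57 m high stand at world x = 0.27 and y = 0.32: go over.
- stand_board (a joint): Angle of the slatted board (200 wide, 205 long, 14 mm thick, about 0.5 kg) above level, rad: 0 = flat, 1.4 = stop. It turns about the hinge axis, free edge rising. Notches 0.09 apart hold it from 0.35 to 0.87; it starts in a lower one. It can only go up until, at about 1.03, the prop leg is clear and springs home; lift to about 1.2 to be sure.
- dowel_mid (a point): Middle of the round dowel (16 mm thick, 330 mm long, along y) on the board's free edge. Its ends stick out 65 mm beside the board: pinch the near one (y = +135 mm) from above, fingers closing along x; it turns in the fingers as the board swings. At board angle a it lies at x = 205 cos a - 13 sin a, z = 86 + 205 sin a + 13 cos a mm in recipe_stand's frame.
- prop_leg (a joint): Angle of the steel-wire prop leg (U shape, 122 mm long, 90 mm wide, hinged under the board 120 mm from the board's hinge) from the board, rad: 0 = folded home under the board, foot towards the hinge; about 1.1 to 2.3 in the notches. A light spring pulls it to 0: it drops into each notch as the board rises and swings home by itself past the last; then the board comes down freely.

How it is judged:
On the way:
1. the board has been lifted past its last notch and the prop leg has sprung home under it (value of joint stand_board above 0.95 rad and value of joint prop_leg below 0.35 rad), for 0.1 s.
At the end, for the whole second after the job is handed in: The board lies flat on its base (board angle under 0.07 rad, at rest) with the prop leg folded home under it (leg angle under 0.35 rad) (value of joint stand_board below 0.07 rad and value of joint prop_leg below 0.35 rad and velocity of joint stand_board between -0.1 and 0.1 rad/s); the robot touches nothing.
It fails at once if the board was dropped onto its base (falling faster than 2.5 rad/s over the last 0.25 rad) (value of joint stand_board below 0.25 rad and velocity of joint stand_board below -2.5 rad/s).
It also fails if it takes over 43 s, if anything falls off the work surface, if the arm or the gripper's body presses on something with over 40 N, if the wrist force passes 120 N, or if a joint passes its speed limit or range.

## Robot

A 7-joint arm with a two-finger parallel gripper is mounted at the origin on a cart in front of the work surface, level with it; the furniture and walls round the work are solid. World frame = base frame: x ahead of the robot, y to its left, z up, the work surface at z = 0. Lengths are in m, angles in rad, forces in N, time in s.
With the tool pointing down it reaches from about 0.425 to 0.875 m from the base axis. Payload 9.9 kg.
Tool frame: the origin (TCP) lies on the centre line of the jaws, within the pads' length; the fingertips stand 14 mm ahead of it and the grasp point (between the pads) lies 5 mm behind it (r.tips_ahead is the distance from the TCP to the fingertips, in m); z points along the fingers, y is the line along which they close (so a half turn about z gives the same grasp; the last joint's range is limited). The gripper opens to 85 mm and grips with 20 to 120 N. Pads are 22 mm wide; open, the fingers measure 114 mm over their backs; the gripper's body (76 mm by 85 mm) begins 54 mm behind the grasp point. The pads swing forward as they close: fully open they stand 13 mm farther back than shut.
Start: joints at [-1.427, 0.576, 0.025, 1.437, -0.015, 1.129, -0.057], TCP at [0.152, 0.658, 0.245] pointing down, gripper open.
Joint ranges: [-2.76, 2.76], [-0.34, 2.15], [-1.52, 1.57], [0.19, 2.46], [-1.09, 4.23], [0.17, 1.99], [-2.82, 2.82]. Speed limits (rad/s): [2.22, 2.22, 3.01, 3.01, 3.14, 3.14, 3.14].

## Interface

Orientations are given as a unit quaternion [w, x, y, z].
In Python, from station import sensors, grab_frame, r gives the robot as it stands. The module is installed in compiled form; this text tells all that it offers.
- The arm moves only by the shell command python3 -m crank 'ROWS' [OPENING]. ROWS is JSON, a list of rows, each a list of 2 entries, a list of its own where there are three numbers: the shift along the tool's x, y, z in m, then the turn about the tool's z in rad. A call has 1 to 20 rows; each row shifts and turns the commanded pose from where the row before left it, along the tool's axes as they then stand; what a row does not reach is not made up. A row lasts 1/10 s, in which the tool goes at most 50 mm and 8.59 degrees, less where a joint would pass 70% of its speed; a pose out of reach is approached as far as the arm can. A call with a gripper value outside its range is refused whole. OPENING is the opening, from 0 (shut) to 1 (fully open), set as the call begins (- or left out, the last holds). The fingers move at their own pace and stop on an object; the grip force is fixed at half the most. Time passes only in rows, so rows that do not move let the fingers close. It gives the time, the measured TCP pose, the force, the opening and the grip force at its end, in the units of the state.
- sensors.read_state(): the state, without advancing time (a new reading comes with each control period).
- grab_frame(name): name is "scene" or "top" or "wrist"; returns a dict with "image" (420x560x3 uint8, blue, green, red), "z_map" (420x560 float32, m along the optical axis (not along the pixel's ray), 0 where there is no reading), "fx", "fy", "cx", "cy" (pixels), "rvec" (rotation vector, rad) and "tvec" (3), from world to camera coordinates, as OpenCV has them. Camera axes: x right, y down, z forward; pixel columns grow to the right and rows downward; lengths in m; the calibration is good to about 2 mm. A picture is of the moment at which its call begins.
- r.sign_off(): hands the job in; it is judged then, once.
The state is a dict: "clock": time; "joint_positions": joint angles; "qvel": joint speeds; "joint_efforts": joint torques, N m; "eef_pos": TCP position; "orientation": TCP orientation; "contact_force": force on the tool from outside, world axes, zero at the start; "moment": the same for the moment, N m; "gripper_width": finger opening in m; "grasp_force": force on a finger pad.
Only numpy, scipy, OpenCV 4.12 (cv2) and the standard library are available. Lean on these libraries where they do the work, as an engineer would, in place of code of your own. Each camera call takes 0.05 s, during which the arm holds its last target. There are 200 camera calls.

## Working session

There is one attempt and no reset: what is moved stays moved. The work goes in short steps, Python scripts to look and compute and a shell command to move; the robot and the scene stay as the last step left them, time stands still between calls to the robot, and variables do not carry over. Pictures are saved under pics/ and viewed, at most 10 in all, crops included, and the job is handed in when it is done.

```bash
mkdir -p pics
cat > h.py <<'E'
import numpy as np, cv2
from station import sensors, grab_frame, r
def world(f,u,v,z=None):
    z=f["z_map"][int(v),int(u)] if z is None else z
    R=cv2.Rodrigues(np.array(f["rvec"],float))[0]
    p=np.array([(u-f["cx"])/f["fx"]*z,(v-f["cy"])/f["fy"]*z,z])
    return R.T@(p-np.array(f["tvec"]).ravel())
E
python3 - <<'E'
from h import *
import pickle
ims=[]
for n in ["scene","top"]:
    f=grab_frame(n); pickle.dump(f,open(n+".pkl","wb")); cv2.imwrite("pics/%s0.png"%n,f["image"])
s=sensors.read_state(); print({k:np.round(s[k],3).tolist() for k in s}, r.tips_ahead)
E
```

```text
{'clock': 0.1, 'joint_positions': [-1.427, 0.576, 0.025, 1.438, -0.015, 1.129, -0.056], 'qvel': [0.001, -0.002, -0.001, -0.002, 0.0, 0.001, -0.002], 'joint_efforts': [0.006, -76.73, 2.258, -28.661, 0.016, 0.009, -0.0], 'eef_pos': [0.152, 0.657, 0.245], 'orientation': [-0.0, 0.114, 0.994, -0.001], 'contact_force': [-0.405, -0.799, 0.646], 'moment': [-0.011, 0.051, -0.051], 'grasp_force': 0.0, 'gripper_width': 0.085} 0.014
```

View pics/scene0.png

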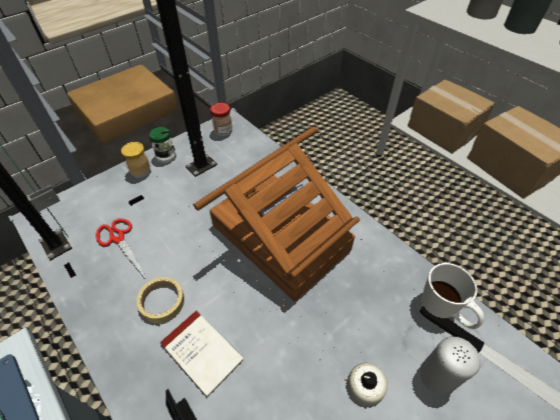

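View pics/top0.png

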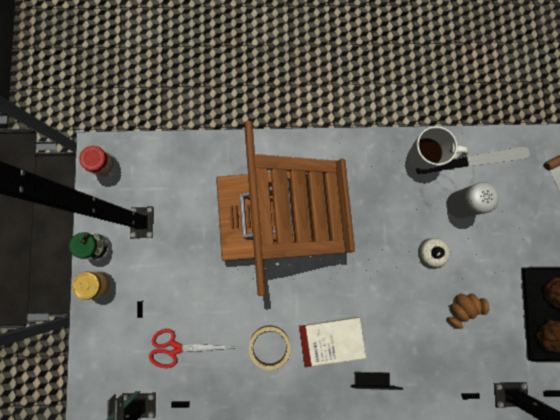

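The scene view shows the board propped up, with the dowel running from (198,206) at the near end to (316,131). The top view shows the dowel from (263,292) at the near end to (249,123), and the glass posts at (140,222), (135,405) and (510,395).

Run:
```python
from h import *
import pickle
F={n:pickle.load(open(n+".pkl","rb")) for n in("scene","top")}
def axis(f,a,b):
    # dowel centreline: per cross-section, nearest-depth pixels
    a,b=np.array(a,float),np.array(b,float); d=(b-a)/np.linalg.norm(b-a); n=np.array([-d[1],d[0]]); P=[];U=[]
    for t in np.linspace(-.06,1.06,90):
        c=a+t*(b-a); px=[np.round(c+k*n).astype(int) for k in np.arange(-7,8)]
        z=[(f["z_map"][q[1],q[0]] or 9) for q in px]; zm=min(z)
        s=[q for q,zz in zip(px,z) if zz<zm+.012]
        w=np.mean(s,0); P.append((t,*w,len(s),*world(f,*w,zm+.008)))
    return np.array(P)
for n,a,b in(("scene",(198,206),(316,131)),("top",(262.5,292),(249,123))):
    P=axis(F[n],a,b); print(n); print(np.round(P[::4],3).tolist() if 0 else "\n".join(str(np.round(x,3)) for x in np.vstack([P[:10],P[10:-10:10],P[-10:]])))
f=F["top"]
for u,v in((230,185),(228,250),(350,250),(341,162),(135,405),(140,222),(510,395),(230,330)): print(u,v,np.round(world(f,u,v),3))
for n in F: 
    g=F[n];R=cv2.Rodrigues(np.array(g["rvec"],float))[0];print(n,np.round(-R.T@np.array(g["tvec"]).ravel(),2))
```

```text
scene
[-6.00000e-02  1.93143e+02  2.13857e+02  7.00000e+00  5.72000e-01
  1.88000e-01 -0.00000e+00]
[-4.70000e-02  1.94571e+02  2.12857e+02  7.00000e+00  5.77000e-01
  1.89000e-01 -1.00000e-03]
[-3.50000e-02  1.96333e+02  2.12500e+02  6.00000e+00  5.81000e-01
  1.87000e-01 -1.00000e-03]
[-2.2000e-02  1.9500e+02  2.0725e+02  8.0000e+00  5.2300e-01  3.8000e-02
  2.0100e-01]
[-1.00000e-02  1.96222e+02  2.05889e+02  9.00000e+00  5.26000e-01
  3.70000e-02  2.04000e-01]
[3.00000e-03 1.97778e+02 2.04889e+02 9.00000e+00 5.29000e-01 3.70000e-02
 2.04000e-01]
[1.60000e-02 1.99222e+02 2.04000e+02 9.00000e+00 5.33000e-01 3.80000e-02
 2.03000e-01]
[2.80000e-02 2.00778e+02 2.03111e+02 9.00000e+00 5.36000e-01 3.70000e-02
 2.04000e-01]
[4.10000e-02 2.02222e+02 2.02111e+02 9.00000e+00 5.39000e-01 3.80000e-02
 2.04000e-01]
[5.30000e-02 2.03286e+02 2.00429e+02 7.00000e+00 5.43000e-01 4.00000e-02
 2.04000e-01]
[6.60000e-02 2.05000e+02 1.99875e+02 8.00000e+00 5.46000e-01 3.80000e-02
 2.04000e-01]
[1.92000e-01 2.20111e+02 1.90667e+02 9.00000e+00 5.82000e-01 4.00000e-02
 2.04000e-01]
[3.18e-01 2.36e+02 1.8
[... 2938 characters left out ...]
e+02 1.215e+02 8.000e+00 8.480e-01 5.900e-02 2.020e-01]
[ 1.02200e+00  2.48750e+02  1.19333e+02  1.20000e+01  1.26000e+00
  1.06000e-01 -8.96000e-01]
[ 1.035e+00  2.466e+02  1.174e+02  5.000e+00  1.270e+00  1.160e-01
 -8.960e-01]
[ 1.04700e+00  2.47500e+02  1.15071e+02  1.40000e+01  1.28400e+00
  1.12000e-01 -9.03000e-01]
[ 1.06000e+00  2.48571e+02  1.12857e+02  7.00000e+00  1.29400e+00
  1.07000e-01 -8.99000e-01]
230 185 [0.753 0.107 0.061]
228 250 [0.608 0.113 0.062]
350 250 [ 0.6   -0.145  0.117]
341 162 [ 0.787 -0.134  0.117]
135 405 [0.281 0.317 0.038]
140 222 [0.674 0.309 0.052]
510 395 [ 0.277 -0.502  0.03 ]
230 330 [ 0.426  0.116 -0.002]
scene [ 0.35 -0.41  0.75]
top [0.58 0.02 0.94]
```

Both views agree. The dowel axis runs from (0.522, 0.038) to (0.850, 0.058) at z = 0.203, which is 0.328 m long against the stated 0.330. That puts the board angle at about 0.54, the grasp point at (0.551, 0.040, 0.203), and the closing direction (stand x) at (-0.061, 0.998). First move: straight up to clear the panes.

```bash
python3 -m crank '[[[0,0,-0.03],0],[[0,0,-0.05],0],[[0,0,-0.05],0],[[0,0,-0.05],0],[[0,0,-0.05],0],[[0,0,-0.05],0],[[0,0,-0.05],0],[[0,0,-0.05],0],[[0,0,-0.03],0],[[0,0,0],0]]'; python3 -c "
from h import *
s=sensors.read_state();print(np.round(s['joint_positions'],3),np.round(s['eef_pos'],3),np.round(s['orientation'],3))"
```

```text
clock: 1.1
eef_pos: [0.1469, 0.6319, 0.6164]
orientation: [0.003, 0.114, 0.993, 0.028]
contact_force: [0.9, -0.1, -0.9]
gripper_width: 0.0849
grasp_force: 0.0
[-1.503  0.505  0.248  0.601 -0.133  1.988 -0.004] [0.147 0.632 0.616] [0.003 0.114 0.993 0.028]
```

```bash
python3 -m crank '[[[0,-0.03,0.01],0],[[0,-0.05,0],0],[[0,-0.04,0],0],[[0,0,0],0]]'; python3 -c "
from h import *
s=sensors.read_state();print(np.round(s['joint_positions'],3),np.round(s['eef_pos'],3),np.round(s['orientation'],3))"
```

```text
clock: 1.5
eef_pos: [0.1191, 0.5117, 0.5969]
orientation: [0.003, 0.113, 0.993, 0.024]
contact_force: [0.8, 0.0, 0.6]
gripper_width: 0.0852
grasp_force: 0.0
[-1.603  0.225  0.248  1.086 -0.055  1.788 -0.031] [0.119 0.512 0.597] [0.003 0.113 0.993 0.024]
```

```bash
cat >> h.py <<'E'
from scipy.spatial.transform import Rotation as Ro
def rel(pts,yawgoal=None):
    s=sensors.read_state(); w,x,y,z=s["orientation"]; R=Ro.from_quat([x,y,z,w]).as_matrix()
    p=np.array(s["eef_pos"]); print("at",np.round(p,4),"tool y",np.round(R[:,1],3),"tool z",np.round(R[:,2],3))
    for q in pts: print(q,"->",np.round(R.T@(np.array(q)-p),4)); p=np.array(q)
E
python3 -c "
from h import *
rel([(.119,.512,.68),(.36,.36,.68),(.551,.04,.68)])"
```

```text
at [0.1191 0.5117 0.5969] tool y [0.225 0.973 0.049] tool z [ 0.011  0.048 -0.999]
(0.119, 0.512, 0.68) -> [ 0.0002  0.0043 -0.0829]
(0.36, 0.36, 0.68) -> [-0.2691 -0.0937 -0.0046]
(0.551, 0.04, 0.68) -> [-0.2582 -0.2684 -0.0132]
```

```bash
python3 -m crank '[[[0,0,-0.04],0],[[0,0.004,-0.043],0],[[-0.02,-0.006,0],0],[[-0.04,-0.014,-0.001],0],[[-0.04,-0.014,-0.001],0],[[-0.04,-0.014,-0.001],0],[[-0.04,-0.014,-0.001],0],[[-0.04,-0.014,0],0],[[-0.04,-0.014,0],0],[[0,0,0],0]]'; python3 -c "
from h import *
rel([(.38,.35,.68),(.551,.04,.68)]);s=sensors.read_state();print(np.round(s['joint_positions'],3))"
```

```text
clock: 2.5
eef_pos: [0.3559, 0.3639, 0.6652]
orientation: [0.003, 0.118, 0.993, 0.03]
contact_force: [-0.7, 0.6, 0.2]
gripper_width: 0.0855
grasp_force: 0.0
at [0.3559 0.3639 0.6652] tool y [0.234 0.97  0.06 ] tool z [ 0.014  0.058 -0.998]
(0.38, 0.35, 0.68) -> [-0.0266 -0.007  -0.0153]
(0.551, 0.04, 0.68) -> [-0.2389 -0.2608 -0.0157]
[-1.136  0.253  0.445  0.881 -0.156  1.979  0.563]
```

```bash
python3 -m crank '[[[-0.026,-0.026,0],0],[[-0.03,-0.034,0],0],[[-0.03,-0.034,0],0],[[-0.03,-0.034,0],0],[[-0.03,-0.034,0],0],[[-0.03,-0.034,0],0],[[-0.03,-0.034,0],0],[[-0.02,-0.02,0],0],[[0,0,0],-0.14],[[0,0,0],-0.13],[[0,0,0],0]]'; python3 -c "
from h import *
rel([(.551,.04,.4),(.551,.04,.3)]);s=sensors.read_state();print(np.round(s['joint_positions'],3))"
```

```text
clock: 3.6
eef_pos: [0.5159, 0.0741, 0.6491]
orientation: [0.006, -0.022, 0.999, 0.032]
contact_force: [0.1, 0.1, 0.6]
gripper_width: 0.0852
grasp_force: 0.0
at [0.5159 0.0741 0.6491] tool y [-0.045  0.997  0.063] tool z [ 0.01   0.064 -0.998]
(0.551, 0.04, 0.4) -> [-0.0303 -0.0513  0.2468]
(0.551, 0.04, 0.3) -> [ 0.0013 -0.0063  0.0998]
[-0.459  0.289  0.471  0.882 -0.211  1.982  1.523]
```

```bash
python3 -m crank '[[[-0.015,-0.024,0.02],0],[[-0.015,-0.027,0.04],-0.016],[[0,0,0.05],0],[[0,0,0.05],0],[[0,0,0.05],0],[[0,-0.006,0.05],0],[[0,0,0.05],0],[[0,0,0.03],0],[[0,0,0],0]]'; python3 -c "
from h import *
f=grab_frame('wrist');cv2.imwrite('pics/w1.png',f['image']);f=grab_frame('scene');cv2.imwrite('pics/s1.png',f['image'])
rel([(.551,.04,.25),(.551,.04,.203)]);s=sensors.read_state();print(np.round(s['joint_positions'],3))"
```

```text
clock: 4.5
eef_pos: [0.5501, 0.0417, 0.3046]
orientation: [0.003, -0.028, 0.999, 0.032]
contact_force: [0.7, 0.0, 0.2]
gripper_width: 0.0852
grasp_force: 0.0
at [0.553  0.0407 0.3095] tool y [-0.057  0.996  0.063] tool z [ 0.013  0.064 -0.998]
(0.551, 0.04, 0.25) -> [ 0.0031 -0.0043  0.0593]
(0.551, 0.04, 0.203) -> [ 0.0008 -0.003   0.0469]
[-0.421  0.358  0.434  1.685 -0.235  1.126  1.716]
```

View pics/s1.png

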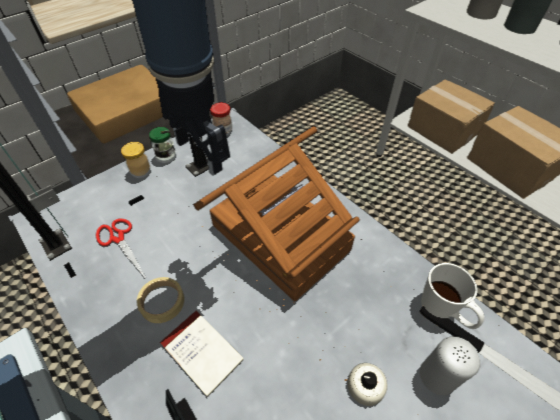

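View pics/w1.png

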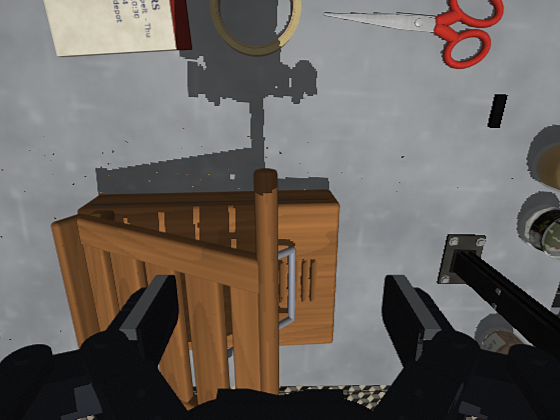

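The wrist view shows the dowel upright at column ~267, with its near end at (265,175). It lies between the fingers at (160,330) and (400,330). The scene view shows the gripper above the near end. I'll check the dowel from this wrist view before going down.

```bash
python3 -c "
from h import *
f=grab_frame('wrist')
for v in (180,200,230,260,300):
    row=f['z_map'][v,245:295]; zm=row[row>0].min(); c=245+np.where((row>0)&(row<zm+.01))[0]; print(v,c.min(),c.max(),np.round(world(f,c.mean(),v,zm+.008),4))
rel([(.551,.04,.25),(.551,.04,.203)])"
```

```text
180 255 278 [0.5316 0.0379 0.2019]
200 256 278 [0.5455 0.0389 0.2029]
230 257 278 [0.5683 0.0403 0.2015]
260 245 278 [0.5922 0.0368 0.2015]
300 254 278 [0.6257 0.0418 0.2022]
at [0.5538 0.0404 0.3106] tool y [-0.058  0.996  0.063] tool z [ 0.016  0.064 -0.998]
(0.551, 0.04, 0.25) -> [ 0.004  -0.004   0.0604]
(0.551, 0.04, 0.203) -> [ 0.0009 -0.003   0.0469]
```

```bash
python3 -m crank '[[[0.002,-0.004,0.03],0],[[0.002,-0.004,0.04],0],[[0,0,0.03],0],[[0,0,0.012],0],[[0,0,0],0],[[0,0,0],0]]'; python3 -c "
from h import *
rel([(.551,.039,.197)])"
```

```text
clock: 5.25
eef_pos: [0.5527, 0.0391, 0.1988]
orientation: [0.01, -0.029, 0.999, 0.032]
contact_force: [-0.3, 0.6, -0.6]
gripper_width: 0.0853
grasp_force: 0.0
at [0.5527 0.0391 0.1988] tool y [-0.058  0.996  0.063] tool z [ 0.017  0.065 -0.998]
(0.551, 0.039, 0.197) -> [ 0.0017 -0.0001  0.0018]
```

Well placed, so I close on the dowel.

```bash
python3 -m crank '[[[0,0,0.002],0],[[0,0,0],0],[[0,0,0],0],[[0,0,0],0],[[0,0,0],0],[[0,0,0],0],[[0,0,0],0],[[0,0,0],0]]' 0
python3 - <<'E'
from h import *
H=np.array([.561,-.1295]) # hinge line at grasp y
X=np.array([-.061,.998])
s=sensors.read_state();p0=np.array(s["eef_pos"])
def dw(a): return np.array([*(H+X*(.205*np.cos(a)-.013*np.sin(a))),.086+.205*np.sin(a)+.013*np.cos(a)])
a0=.535; off=p0-dw(a0); print("off",off)
A=np.arange(a0,1.25,.08)
rel([tuple(np.round(dw(a)+off,4)) for a in A])
E
```

```text
clock: 6.05
eef_pos: [0.5515, 0.0393, 0.1951]
orientation: [0.008, -0.029, 0.999, 0.032]
contact_force: [-0.5, 0.6, 1.1]
gripper_width: 0.0143
grasp_force: 58.5
off [ 0.00088848 -0.00058844 -0.00661076]
at [0.5515 0.0393 0.1951] tool y [-0.059  0.996  0.063] tool z [ 0.015  0.064 -0.998]
(np.float64(0.5515), np.float64(0.0393), np.float64(0.1951)) -> [ 0.  0. -0.]
(np.float64(0.5521), np.float64(0.0295), np.float64(0.2083)) -> [-0.0003 -0.009  -0.0138]
(np.float64(0.5528), np.float64(0.0187), np.float64(0.2207)) -> [-0.0003 -0.01   -0.0131]
(np.float64(0.5535), np.float64(0.007), np.float64(0.2321)) -> [-0.0002 -0.011  -0.0121]
(np.float64(0.5543), np.float64(-0.0056), np.float64(0.2426)) -> [-0.0003 -0.0119 -0.0113]
(np.float64(0.5551), np.float64(-0.019), np.float64(0.2521)) -> [-0.0002 -0.0128 -0.0103]
(np.float64(0.556), np.float64(-0.0332), np.float64(0.2604)) -> [-0.0002 -0.0137 -0.0092]
(np.float64(0.5569), np.float64(-0.0479), np.float64(0.2676)) -> [-0.0002 -0.0142 -0.0081]
(np.float64(0.5578), np.float64(-0.0632), np.float64(0.2736)) -> [-0.0001 -0.0149 -0.007 ]
```

```bash
python3 -m crank '[[[0,-0.004,-0.007],0],[[0,-0.005,-0.007],0],[[0,-0.005,-0.0065],0],[[0,-0.005,-0.0065],0],[[0,-0.0055,-0.006],0],[[0,-0.0055,-0.006],0],[[0,0,0],0]]'
```

```text
clock: 6.75
eef_pos: [0.5535, 0.007, 0.2337]
orientation: [0.01, -0.029, 0.999, 0.033]
contact_force: [2.4, 4.2, 0.3]
gripper_width: 0.0141
grasp_force: 58.8
```

```bash
python3 -m crank '[[[0,-0.006,-0.0055],0],[[0,-0.006,-0.0055],0],[[0,-0.0065,-0.005],0],[[0,-0.0065,-0.005],0],[[0,-0.007,-0.0045],0],[[0,-0.007,-0.0045],0],[[0,-0.007,-0.004],0],[[0,-0.007,-0.004],0],[[0,-0.0075,-0.0035],0],[[0,-0.0075,-0.0035],0],[[0,0,0],0],[[0,0,0],0]]'
python3 - <<'E'
from h import *
for n in ("scene","top"):
    f=grab_frame(n);cv2.imwrite('pics/%s2.png'%n,f['image'])
E
```

```text
clock: 7.95
eef_pos: [0.5578, -0.0625, 0.2757]
orientation: [0.011, -0.03, 0.999, 0.033]
contact_force: [1.3, 7.2, 15.2]
gripper_width: 0.014
grasp_force: 62.6
```

View pics/scene2.png

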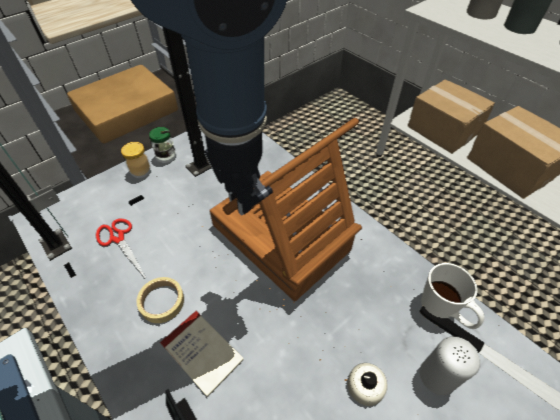

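The scene view shows the board nearly upright, with its top edge from (265,190) to (357,123) and the dowel still held. The top view should show the leg.

View pics/top2.png

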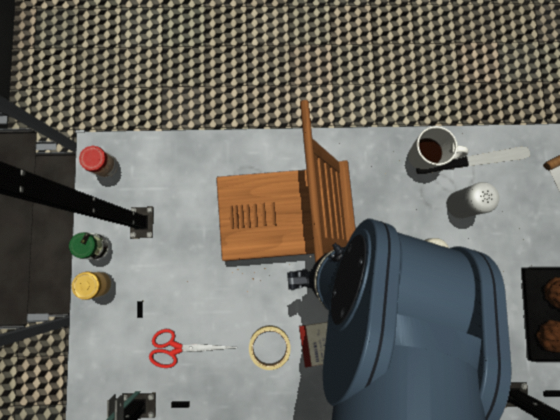

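Run:
```python
from h import *
H=np.array([.561,-.1295]); X=np.array([-.061,.998])
s=sensors.read_state();p0=np.array(s["eef_pos"]);print(s["contact_force"])
def dw(a): return np.array([*(H+X*(.205*np.cos(a)-.013*np.sin(a))),.086+.205*np.sin(a)+.013*np.cos(a)])
off=np.array([.0009,-.0003,-.0055])
A=np.arange(1.185,-.03,-.09)
rel([tuple(np.round(dw(a)+off,4).tolist()) for a in A])
```

```text
[ 2.12310387  7.83348642 16.75010908]
at [ 0.5578 -0.0623  0.2757] tool y [-0.06   0.996  0.066] tool z [ 0.021  0.067 -0.998]
(0.5579, -0.0648, 0.2753) -> [ 0.0001 -0.0025  0.0002]
(0.5569, -0.0476, 0.2687) -> [0.0001 0.0168 0.0077]
(0.5559, -0.0311, 0.2605) -> [0.0002 0.016  0.0093]
(0.5549, -0.0153, 0.2509) -> [0.0003 0.0152 0.0106]
(0.554, -0.0005, 0.2399) -> [0.0003 0.0141 0.0119]
(0.5532, 0.0133, 0.2276) -> [0.0003 0.013  0.0132]
(0.5524, 0.0259, 0.2141) -> [0.0004 0.0117 0.0143]
(0.5517, 0.0372, 0.1996) -> [0.0004 0.0103 0.0152]
(0.5511, 0.0472, 0.184) -> [0.0004 0.009  0.0162]
(0.5506, 0.0558, 0.1677) -> [0.0004 0.0075 0.0168]
(0.5501, 0.0629, 0.1506) -> [0.0005 0.006  0.0175]
(0.5498, 0.0684, 0.133) -> [0.0004 0.0043 0.0179]
(0.5495, 0.0723, 0.1149) -> [0.0005 0.0027 0.0183]
(0.5494, 0.0746, 0.0966) -> [0.0004 0.0011 0.0184]
```

In the top view all seven teeth, at (235–275, 216), are bare and no wire is visible, so the leg has sprung home. I lower along the arc in stages and watch the force.

```bash
python3 -m crank '[[[0,0.005,0.0005],0],[[0,0.008,0.003],0],[[0,0.008,0.0045],0],[[0,0.008,0.0045],0],[[0,0.008,0.005],0],[[0,0.0075,0.005],0],[[0,0.0075,0.0055],0],[[0,0.007,0.006],0],[[0,0.007,0.006],0],[[0,0.0065,0.0065],0],[[0,0.0065,0.0065],0],[[0,0,0],0]]'; python3 -c "
from h import *
rel([(.5524,.0259,.2141)])"
```

```text
clock: 9.25
eef_pos: [0.5525, 0.0184, 0.2239]
orientation: [0.009, -0.029, 0.999, 0.031]
contact_force: [6.3, -1.7, -1.4]
gripper_width: 0.0139
grasp_force: 59.5
at [0.5525 0.0184 0.2239] tool y [-0.059  0.996  0.062] tool z [ 0.015  0.063 -0.998]
(0.5524, 0.0259, 0.2141) -> [-0.0002  0.0068  0.0103]
```

```bash
python3 -m crank '[[[0,0.0055,0.007],0],[[0,0.0055,0.0075],0],[[0,0.005,0.0075],0],[[0,0.005,0.008],0],[[0,0.0045,0.008],0],[[0,0.004,0.008],0],[[0,0.0035,0.0085],0],[[0,0.0035,0.0085],0],[[0,0,0],0]]'
python3 - <<'E'
from h import *
H=np.array([.561,-.1295]); X=np.array([-.061,.998])
def dw(a): return np.array([*(H+X*(.205*np.cos(a)-.013*np.sin(a))),.086+.205*np.sin(a)+.013*np.cos(a)])
off=np.array([.0009,-.0003,-.0055])
rel([tuple(np.round(dw(a)+off,4).tolist()) for a in (.3,.2,.1,.04,0)])
E
```

```text
clock: 10.15
eef_pos: [0.55, 0.059, 0.1626]
orientation: [0.007, -0.029, 0.999, 0.032]
contact_force: [0.3, -1.4, -1.1]
gripper_width: 0.0141
grasp_force: 59.3
at [0.55   0.059  0.1626] tool y [-0.059  0.996  0.063] tool z [ 0.012  0.064 -0.998]
(0.5502, 0.0618, 0.1535) -> [-0.0002  0.0023  0.0093]
(0.5498, 0.0681, 0.134) -> [0.0003 0.0051 0.0199]
(0.5495, 0.0725, 0.1139) -> [0.0004 0.0031 0.0203]
(0.5494, 0.0741, 0.1017) -> [0.0002 0.0008 0.0123]
(0.5494, 0.0748, 0.0935) -> [0.0001 0.0002 0.0082]
```

```bash
python3 -m crank '[[[0,0.0025,0.008],0],[[0,0.0025,0.008],0],[[0,0.002,0.008],0],[[0,0.002,0.008],0],[[0,0.0015,0.008],0],[[0,0.001,0.007],0],[[0,0.001,0.006],0],[[0,0.0005,0.004],0],[[0,0,0.002],0],[[0,0,0],0],[[0,0,0],0]]'
```

```text
clock: 11.25
eef_pos: [0.5493, 0.0734, 0.1049]
orientation: [0.007, -0.028, 0.999, 0.031]
contact_force: [-4.9, -8.2, -1.6]
gripper_width: 0.0134
grasp_force: 58.4
```

```bash
python3 -m crank '[[[0,-0.001,0.003],0],[[0,0,0.002],0],[[0,0,0.002],0],[[0,0,0],0],[[0,0,0],0]]'; python3 -m crank '[[[0,0,0.002],0],[[0,0,0.0015],0],[[0,0,0],0],[[0,0,0],0]]'
```

```text
clock: 11.75
eef_pos: [0.5495, 0.0739, 0.0995]
orientation: [0.007, -0.028, 0.999, 0.032]
contact_force: [-11.3, -6.0, 18.3]
gripper_width: 0.0141
grasp_force: 61.6
clock: 12.15
eef_pos: [0.5496, 0.0739, 0.0991]
orientation: [0.008, -0.028, 0.999, 0.033]
contact_force: [-23.5, -8.6, 58.6]
gripper_width: 0.014
grasp_force: 66.0
```

Contact at the bottom. I relieve the press and check the dowel height at its far end.

```bash
python3 -m crank '[[[0,0,-0.002],0],[[0,0,-0.0015],0],[[0,0,0],0],[[0,0,0],0]]'
python3 - <<'E'
from h import *
f=grab_frame('top');cv2.imwrite('pics/top3.png',f['image'])
g=grab_frame('scene');cv2.imwrite('pics/scene3.png',g['image'])
E
```

```text
clock: 12.55
eef_pos: [0.5494, 0.0739, 0.0995]
orientation: [0.007, -0.028, 0.999, 0.032]
contact_force: [-10.8, -5.9, 18.5]
gripper_width: 0.0137
grasp_force: 61.4
```

View pics/scene3.png

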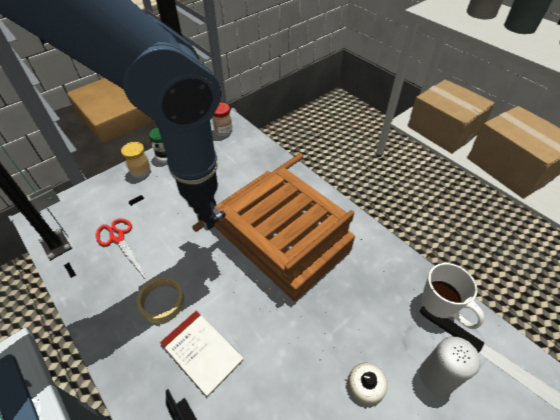

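View pics/top3.png

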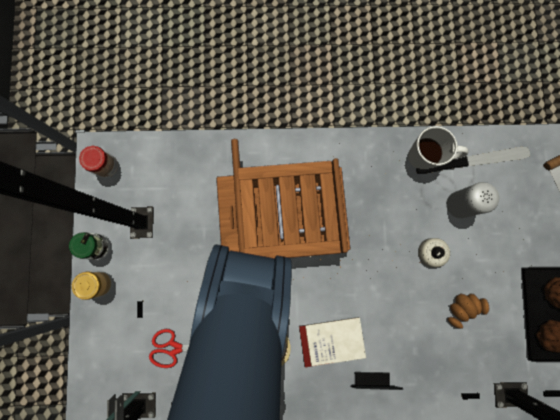

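The board lies down on its base. The leg wires show between the slats at (300–318, 187) and (300–318, 232), running from the pivot at column 280 towards the hinge, so the leg is home. Now the dowel height and board slope by depth.

Run:
```python
from h import *
f=grab_frame('top')
for v in (150,160,170,180):
    row=f['z_map'][v,222:250]; zm=row[row>0].min(); c=222+np.where(row<zm+.01)[0]; print(v,np.round(world(f,c.mean(),v,zm+.008),4))
pts=np.array([world(f,u,v) for v in (168,247) for u in range(250,330,4)]);pts=pts[(pts[:,2]>.08)]
A=np.c_[pts,np.ones(len(pts))]; A=pts-np.median(pts,0)
X=np.array([-.061,.998]); x=A[:,:2]@X; k=np.polyfit(x,A[:,2],1); print("slope",k[0],"resid",np.std(A[:,2]-np.polyval(k,x)),len(pts))
```

```text
150 [0.8217 0.0919 0.1004]
160 [0.7995 0.091  0.1005]
170 [0.777  0.0794 0.1013]
180 [0.7553 0.0786 0.1003]
slope -0.006547599963272182 resid 0.0012520020178015472 40
```

The slope is about 0 and the dowel is at z = 0.1005 (0.099 expected flat), so the board is flat. Release and back off straight up.

```bash
python3 -m crank '[[[0,0,-0.001],0],[[0,0,0],0],[[0,0,0],0],[[0,0,0],0],[[0,0,0],0],[[0,0,0],0],[[0,0,0],0]]' 0.6 && python3 -m crank '[[[0,0,-0.01],0],[[0,0,-0.02],0],[[0,0,-0.03],0],[[0,0,-0.04],0],[[0,0,-0.04],0],[[0,0,0],0],[[0,0,0],0],[[0,0,0],0]]'
python3 - <<'E'
from h import *
f=grab_frame('top')
for v in (150,160,170,180):
    row=f['z_map'][v,222:250]; zm=row[row>0].min(); c=222+np.where(row<zm+.01)[0]; print(v,np.round(world(f,c.mean(),v,zm+.008),4))
f=grab_frame('scene');cv2.imwrite('pics/s4.png',f['image'])
E
```

```text
clock: 13.4
eef_pos: [0.5512, 0.075, 0.1]
orientation: [0.008, -0.029, 0.999, 0.032]
contact_force: [0.4, -0.6, -0.0]
gripper_width: 0.0509
grasp_force: 0.0
clock: 14.2
eef_pos: [0.5485, 0.0661, 0.2392]
orientation: [0.008, -0.029, 0.999, 0.032]
contact_force: [1.0, 0.3, -0.2]
gripper_width: 0.0512
grasp_force: 0.0
150 [0.822  0.0944 0.0994]
160 [0.7993 0.0909 0.1013]
170 [0.7774 0.0795 0.0997]
180 [0.7555 0.0786 0.0997]
```

View pics/s4.png

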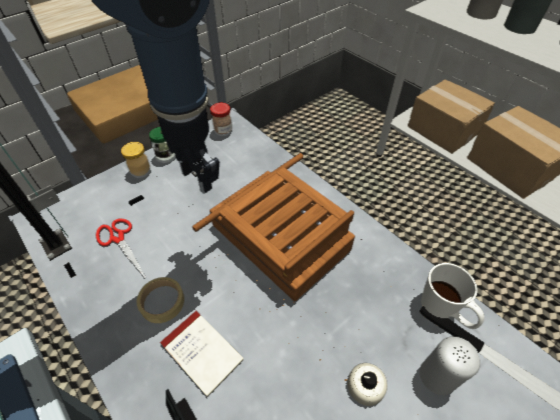

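The board lies flat, the dowel from (196,226) to (300,158) is free, and the gripper at (205,175) is well clear above it.

```bash
python3 -c "
from station import r
print(r.sign_off())"
```

```text
the job is handed in; nothing more can be done
None
```

The stand is folded flat: the board rests on its base, the prop leg looked home under it in the last top view, and the gripper is clear. I handed the job in at about 14 s; the hand-in returned no verdict.

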